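Show the test plate to the inspection camera

TASK

Get the inspection camera ready on its key box: press the large round key fully down, let it come up, then do the same with the small round key, one at a time, without pressing the square key. Then take the aluminium plate with the lug in the middle of its top edge out of the rack and hold it in front of the camera, lug uppermost, square to the lens and with the middle of its 50 by 70 mm body at the camera's sharp point, which lies on the lens axis 130 mm in front of the glass. Finish while still holding it there, still and free of everything but the gripper; do not touch the camera, and leave the other two plates and the glassware, vials and spatula where they stand.

Things in the scene. Friction and masses are not known exactly. Their poses are not given: they have to be found in the camera images.
- key_large (a joint): spring key on the camera's grey key box: the larger round one, 34 mm across. Value 0 at rest, 0.006 m fully down; it counts as pressed beyond 0.004 m. It starts to give at about 1.2 N, is fully down at about 4 N, and springs back when left. The three keys sit in a row 55 mm apart, in an order that varies
- key_large_top (a point): centre of the top face of the large round key at rest, 50 mm above the table; pressed straight down. The black collar around the key lies 6 mm lower and the box's top 18 mm lower
- key_small (a joint): spring key on the camera's grey key box: the smaller round one, 18 mm across. Value 0 at rest, 0.006 m fully down; it counts as pressed beyond 0.004 m. It starts to give at about 1.2 N, is fully down at about 4 N, and springs back when left. The three keys sit in a row 55 mm apart, in an order that varies
- key_small_top (a point): centre of the top face of the small round key at rest, 50 mm above the table; pressed straight down. The black collar around the key lies 6 mm lower and the box's top 18 mm lower
- key_square (a joint): spring key on the camera's grey key box: the square one, 26 mm wide, not to be pressed (limit 0.003 m). Value 0 at rest, 0.006 m fully down; it counts as pressed beyond 0.004 m. It starts to give at about 1.2 N, is fully down at about 4 N, and springs back when left. The three keys sit in a row 55 mm apart, in an order that varies
- key_square_top (a point): centre of the top face of the square key at rest, 50 mm above the table; pressed straight down. The black collar around the key lies 6 mm lower and the box's top 18 mm lower
- plate: the plate to be shown: aluminium, 0.08 to 0.16 kg, body 50 mm wide (its y), 70 mm tall (z), 10 mm thick (x), with a lug on the middle of its top edge, 24 mm wide, 10 mm thick, 35 mm tall. Origin: centre of its underside; z points up through the lug, x is square to its two faces, which are alike. It stands upright in a rack slot, the lug free to be gripped from above, either way round
- plate_centre (a point): middle of the plate's 50 by 70 mm body, 35 mm above its underside, midway through the thickness; axes as the plate's
- plate_lug (a point): middle of the lug, 88 mm above the plate's underside; axes as the plate's
- plate_side: another plate of the rack, the same but for its lug, which stands at one end of the top edge; stays in the rack
- plate_plain: another plate of the rack, a plain 50 by 70 mm one without lug; stays in the rack
- rack: fixed grey plastic rack, 90 mm (x) by 262 mm (y), 38 mm tall; origin: centre of its underside. Three slots in one row along its y, 85 mm apart, on x = 0; each 13 mm wide and 30 mm deep, its floor 8 mm above the table. Which plate stands in which slot varies; plate faces are square to the rack x
- camera_stand: inspection camera on a fixed stand: foot 120 by 140 mm, a 20 mm post 384 mm tall at its far side, a grey camera whose black lens, 48 mm across, points to the robot side and 30 degrees down. Origin: centre of the foot underside; the lens looks towards -x. The lens glass is 305 mm above the table, 87 mm from the origin towards -x
- focus (a point): the sharp point, in the air on the lens axis, 130 mm in front of the glass, 240 mm above the table. Its x axis runs into the lens (30 degrees upward, away from the robot), y is level, z points up and leans 30 degrees from vertical towards the robot. The plate is right when its faces are square to this x and its lug points along this z
- vial_a: brown glass vial with a green cap, 28 mm across, 65 mm tall; a bystander, origin at the centre of its underside
- vial_b: a second such vial; a bystander, origin at the centre of its underside
- vial_c: a third such vial; a bystander, origin at the centre of its underside
- beaker: empty glass beaker, 68 mm across, 90 mm tall; a bystander, origin at the centre of its underside
- flask: conical glass flask, 80 mm across its foot, 118 mm tall; a bystander, origin at the centre of its underside
- spatula: steel spatula, 180 mm long, lying flat; a bystander, origin at its middle, on the table
Not all that is in view belongs to the job. Leave any blue, brown or turquoise look-alike of the plate_side alone.

How it is judged (in metres and radians):
On the way, in this order (a step that is already met when the one before it is completed fails the run):
1. the large round key is pressed down while the small one is up (value of joint key_large above 0.004 m and value of joint key_small below 0.002 m), for 0.03 s.
2. then, with the large key up again, the small round key is pressed down (value of joint key_small above 0.004 m and value of joint key_large below 0.002 m), for 0.03 s.
3. then the plate with the middle lug is lifted clear of the rack (z of plate in the frame of rack above 0.05 m and contact force between the fingers and plate above 1 N), for 0.2 s.
At the end, for the whole second after the job is handed in: the plate is held still in the gripper, over 150 mm up, touching neither rack nor camera; its middle within 18 mm of the sharp point, faces square to the lens axis and lug up along the focus z axis, each within 10 degrees; round keys up, other plates in the rack (distance between plate_centre and focus below 0.018 m and angle between the x axis of plate and the x axis of focus, either way round below 0.175 rad and angle between the z axis of plate and the z axis of focus, either way round below 0.175 rad and z of plate_lug in the frame of focus above 0.02 m and height (world z) of plate above 0.15 m and contact force between the fingers and plate above 2 N and contact force between plate and rack below 0.1 N and contact force between plate and camera_stand below 0.1 N and linear speed of plate below 0.02 m/s and angular speed of plate below 0.15 rad/s and value of joint each of key_large, key_small below 0.002 m and z of each of plate_side, plate_plain in the frame of rack below 0.02 m); the arm keeps its last pose, push and grip.
It fails at once if the square key is pressed (value of joint key_square above 0.003 m).
It fails at once if the two round keys are down together (value of joint each of key_large, key_small above 0.003 m).
It fails at once if the camera or its stand is touched by the robot or the plate (more than 1 N) (contact force between any of the arm, the fingers, plate and camera_stand above 1 N).
It fails at once if another plate or a bystander is moved by more than 30 mm (distance of any of plate_side, plate_plain, vial_a, vial_b, vial_c, beaker, flask, spatula from where it was at the start of the episode above 0.03 m).
It also fails if it takes over 51 s, if anything falls off the work surface, if the arm or the gripper's body presses on something with over 40 N, if the wrist force passes 120 N, or if a joint passes its speed limit or range.

ROBOT

A 6-joint arm with a two-finger parallel gripper is mounted at the origin on the work surface. World frame = base frame: x ahead of the robot, y to its left, z up, the work surface at z = 0. Lengths are in mm, angles in rad, forces in N, time in s.
With the tool pointing down it reaches from about 300 to 775 mm from the base axis. Payload 14.6 kg.
Tool frame: the origin (TCP) lies midway between the tips of the shut fingers; the grasp point (between the pads) lies 19 mm behind it (manip.tcp_to_grasp is the distance from the TCP to the grasp point, in mm); z points along the fingers, x is the direction in which the jaws open and shut, and the axes are right-handed (so a half turn about z gives the same grasp; the last joint's range is limited). The gripper opens to 94 mm and grips with 3 to 60 N. Pads are 16 mm wide; open, the fingers measure 119 mm over their backs; the gripper's body (75 mm by 177 mm) begins 78 mm behind the grasp point.
Start: joints at [1.172, 0.3, 1.521, -0, 1.321, -0.067], TCP at [179.157, 519.992, 205.446] pointing down, gripper open.
Joint ranges: [-3.03, 3.03], [-0.79, 2.21], [0.23, 2.52], [-1.04, 4.18], [0, 3.07], [-2.55, 2.55]. Speed limits (rad/s): [2.22, 2.22, 2.57, 3.14, 3.14, 3.14].

INTERFACE

Orientations are given as [roll, pitch, yaw] about the fixed x, y, z axes, in that order (R = Rz(yaw) Ry(pitch) Rx(roll)).
In Python, from cell import manip gives the robot as it stands.
- The arm moves only by the tool arm_command, never from a script. Its argument "steps" is a list of rows, each a list of 3 entries, a list of its own where there are three numbers: the opening, from 0 (shut) to 1 (fully open), then the shift along the tool's x, y, z in cm, then the turn about the tool's z in rad. A call has 1 to 5 rows; each row shifts and turns the commanded pose from where the row before left it, along the tool's axes as they then stand; what a row does not reach is not made up. A row lasts 1/12 s, in which the tool goes at most 41.7 mm and 7.16 degrees, less where a joint would pass 70% of its speed; a pose out of reach is approached as far as the arm can. A call with a gripper value outside its range is refused whole. The fingers move at their own pace and stop on an object; "force" is the grip in N (left out, the last holds). Time passes only in rows, so rows that do not move let the fingers close. It gives the time, the measured TCP pose, the force and the opening at its end, in the units of the state.
- manip.read_state(): the state, without advancing time (a new reading comes with each control period).
- manip.camera(name): name is "scene" or "side" or "wrist"; returns (picture, depth): 384x512x3 uint8, red, green, blue; 384x512 float32, mm along the optical axis (not along the pixel's ray), 0 where there is no reading.
- manip.calibration(name): a dict with "fx", "fy", "cx", "cy" (pixels), "distortion" ([k1, k2, p1, p2, k3] as OpenCV has them; the pictures are not rectified), "R" (3x3) and "t" (3): a world point X has camera coordinates R X + t; the wrist camera has in their place "tool_from_camera" (4x4, takes a point from camera to tool coordinates, whose origin is the TCP and whose axes are the tool frame's). Camera axes: x right, y down, z forward; pixel columns grow to the right and rows downward; lengths in mm; the calibration is good to about 2 mm. A picture is of the moment at which its call begins: read the wrist's pose just before it. calibration takes no time and is no camera call.
- manip.sign_off(): hands the job in, once; it reports no verdict.
The state is a dict: "clock": time; "joints": joint angles; "qd": joint speeds; "effort": joint torques, N m; "eef_pos": TCP position; "eef_rot": TCP orientation; "wrist_force": force on the tool from outside, world axes, zero at the start; "moment": the same for the moment, N m; "finger_gap": finger opening in mm.
Only numpy, scipy, OpenCV 4.12 (cv2) and the standard library are available. Lean on these libraries where they do the work, as an engineer would, in place of code of your own. Each camera call takes 0.05 s, during which the arm holds its last target.

## Working session

There is one attempt and no reset: what is moved stays moved. The work goes in short steps, Python scripts to look and compute and a tool call to move; the robot and the scene stay as the last step left them, time stands still between calls to the robot, and variables do not carry over. Pictures are saved under pics/ and viewed, and the job is handed in when it is done.

Besides the shell and the picture viewer there is one more tool, called after "Request:" as name(argument=value, ...), one argument or row to a line, values as JSON. arm_command: Moves the arm, as the interface text tells. Its arguments: {"type":"object","properties":{"steps":{"type":"array","items":{"type":"array"}},"force":{"type":"number"}},"required":["steps"]}

```bash
ls; mkdir -p pics; cat > h.py <<'E'
from cell import manip
import numpy as np, cv2
from scipy.spatial.transform import Rotation as Ro
def snap(n,f):
    s=manip.read_state(); p,d=manip.camera(n)
    cv2.imwrite(f'pics/{f}.png',cv2.cvtColor(p,cv2.COLOR_RGB2BGR)); np.savez(f'pics/{f}.npz',p=p,d=d,pos=s['eef_pos'],rot=s['eef_rot'])
    return p,d,s
def cam(n,s=None):
    c=manip.calibration(n); K=np.array([[c['fx'],0,c['cx']],[0,c['fy'],c['cy']],[0,0,1.]]); D=np.array(c['distortion'],float)
    if 'R' in c: R=np.array(c['R']);t=np.array(c['t']); return K,D,R.T,-R.T@t
    T=np.array(c['tool_from_camera']); Rt=Ro.from_euler('xyz',s['eef_rot']).as_matrix()
    return K,D,Rt@T[:3,:3],Rt@T[:3,3]+np.array(s['eef_pos'])
def rays(n,uv,s=None):
    K,D,R,o=cam(n,s); u=cv2.undistortPoints(np.array(uv,float).reshape(-1,1,2),K,D)[:,0]
    return o,(R@np.c_[u,np.ones(len(u))].T).T
def onplane(n,uv,z,s=None):
    o,r=rays(n,uv,s); return o+r*((z-o[2])/r[:,2])[:,None]
def cloud(n,d,s=None):
    v,u=np.mgrid[:d.shape[0],:d.shape[1]]
    o,r=rays(n,np.c_[u.ravel(),v.ravel()],s); return (o+r*d.reshape(-1,1)).reshape(d.shape+(3,))
def proj(n,X,s=None):
    K,D,R,o=cam(n,s); return cv2.projectPoints((np.array(X,float).reshape(-1,3)-o)@R,np.zeros(3),np.zeros(3),K,D)[0][:,0]
E
python3 - <<'E'
from h import *
for n in ('scene','side','wrist'):
    snap(n,n+'0')
    s=manip.read_state(); K,D,R,o=cam(n,s); print(n,K.round(0).tolist(),D,o.round(),R[:,2].round(2))
print(s)
E
```

```text
pics
scene [[493.0, 0.0, 257.0], [0.0, 493.0, 186.0], [0.0, 0.0, 1.0]] [-0.00119203  0.          0.          0.          0.        ] [1819.  -54. 1026.] [-0.82  0.04 -0.57]
side [[409.0, 0.0, 254.0], [0.0, 409.0, 192.0], [0.0, 0.0, 1.0]] [0.04609339 0.         0.         0.         0.        ] [ 155. -728.  883.] [ 0.37  0.68 -0.64]
wrist [[335.0, 0.0, 257.0], [0.0, 335.0, 190.0], [0.0, 0.0, 1.0]] [-0.03502961  0.          0.          0.          0.        ] [104. 546. 384.] [ 0.26 -0.09 -0.96]
{'clock': 0.15, 'joints': array([ 1.17236957e+00,  3.00297203e-01,  1.52141007e+00,  2.56121732e-05,
        1.32069427e+00, -6.66074344e-02]), 'qd': array([ 0.00036992, -0.00437581,  0.00015267,  0.00188965, -0.00140985,
       -0.00061744]), 'effort': array([ 1.45725018e-03, -5.31958652e+01, -3.52822924e+01,  7.08039617e-02,
        2.36437231e-02, -5.32443312e-05]), 'eef_pos': array([179.09778577, 519.8258579 , 205.05406894]), 'eef_rot': array([-3.14151406e+00,  8.05441335e-04,  1.23897068e+00]), 'wrist_force': array([-1.02966607, -0.49779265,  0.30779398]), 'moment': array([-0.02413375, -0.02239473, -0.00690021]), 'finger_gap': 93.97528889538103}
```

View pics/scene0.png

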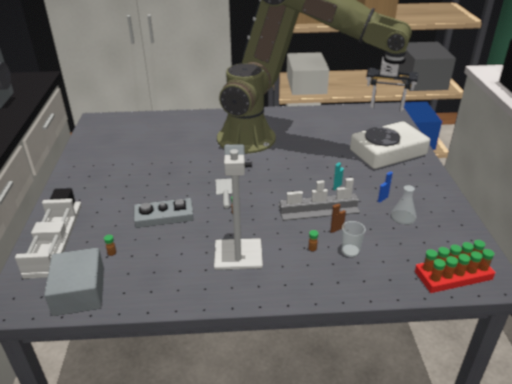

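View pics/side0.png

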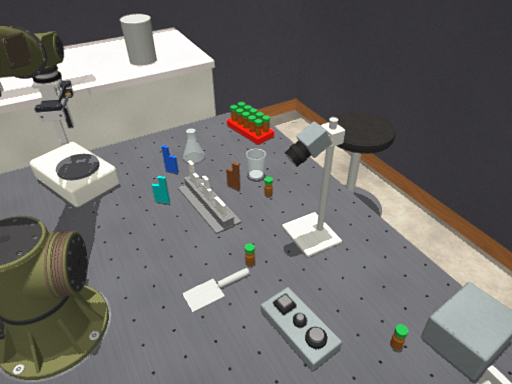

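View pics/wrist0.png

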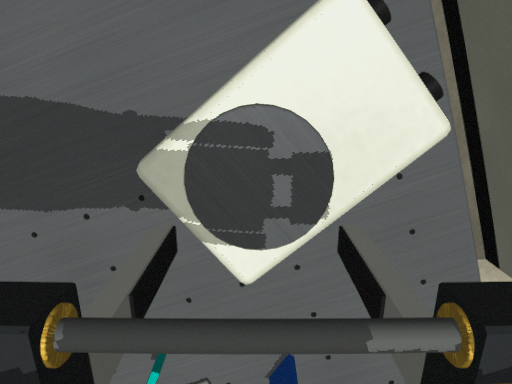

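```bash
python3 - <<'E'
import cv2,numpy as np
a=cv2.imread('pics/scene0.png');b=cv2.imread('pics/side0.png')
c=[(a[150:245,270:400],4),(a[180:250,120:250],4),(b[150:240,160:260],4),(b[280:370,250:350],4)]
im=[cv2.resize(x,(400,290),interpolation=cv2.INTER_CUBIC) for x,_ in c]
cv2.imwrite('pics/crop0.png',np.vstack([np.hstack(im[:2]),np.hstack(im[2:])]))
E
```

```text
(no output)
```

View pics/crop0.png

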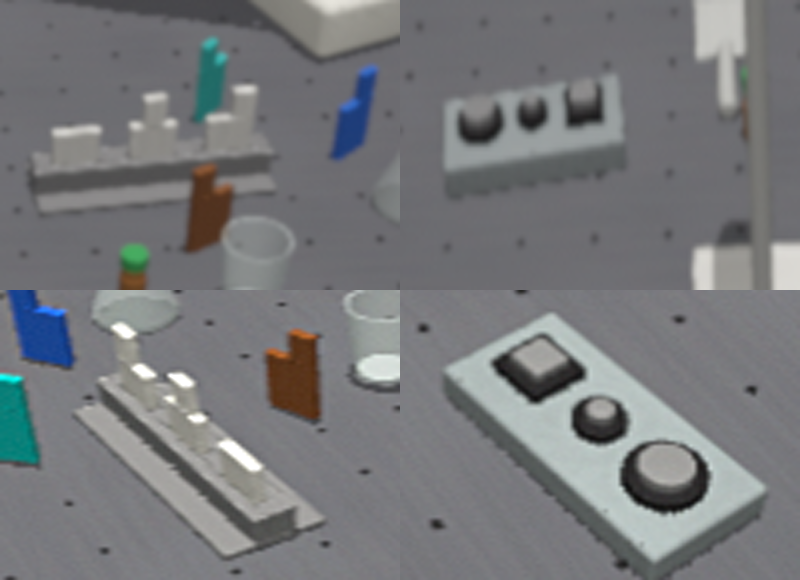

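The target is the middle plate, centre lug, at scene (320,195) and side (205,185). The possible confusions are the end-lug plate at scene (345,190), the plain plate (294,198), and the turquoise (338,176), blue (385,187) and brown (337,217) look-alikes. The keys run large (147,210), small (165,207), square (180,205) in scene.

```bash
cat > m.py <<'E'
from h import *
C={};P={}
for n in('scene','side'):
    z=np.load(f'pics/{n}0.npz'); C[n]=cloud(n,z['d']);P[n]=z['p'].astype(int)
def near(n,uv,r=2):
    u,v=uv; return np.median(C[n][v-r:v+r+1,u-r:u+r+1].reshape(-1,3),0).round(1)
E
python3 - <<'E'
from m import *
for n,pts in dict(scene=[(147,207),(165,205),(180,203),(320,184),(240,250),(235,155),(300,168),(285,75)],side=[(285,300),(300,318),(316,334),(205,178),(304,233),(318,135),(300,152),(204,294),(250,260)]).items():
    for p in pts: print(n,p,near(n,p,1))
# key tops in side: bright blobs at z 45..55
for n in('side','scene'):
    c=C[n];p=P[n]
    for nm,(lo,hi) in dict(key=(46,56),).items():
        m=((c[...,2]>lo)&(c[...,2]<hi)&(np.linalg.norm(c[...,:2]-near('side',(300,318),1)[:2],axis=-1)<110)).astype(np.uint8)
        k,l,st,ce=cv2.connectedComponentsWithStats(m)
        for i in range(1,k):
            if st[i,4]>10: print(n,nm,st[i],ce[i].round(1),c[l==i].mean(0).round(1),onplane(n,[ce[i]],50).round(1), np.ptp(c[l==i],axis=0).round())
E
```

```text
scene (147, 207) [ 524.8 -343.1   53.6]
scene (165, 205) [ 507.6 -287.3   46.3]
scene (180, 203) [ 508.8 -237.5   54.1]
scene (320, 184) [509.  222.4 107.6]
scene (240, 250) [747.6 -48.2  49.4]
scene (235, 155) [750.5 -51.9 376.2]
scene (300, 168) [246.1 195.2   1.2]
scene (285, 75) [-1102.7   283.7  -179.9]
side (285, 300) [ 500.3 -242.5   56.3]
side (300, 318) [ 504.5 -299.    53.6]
side (316, 334) [ 512.1 -350.3   55.3]
side (205, 178) [501.  222.2 114.3]
side (304, 233) [692.1 -47.   14. ]
side (318, 135) [684.9 -75.5 369.3]
side (300, 152) [639.9 -69.3 333.9]
side (204, 294) [350.1 -93.8   4.6]
side (250, 260) [499.3 -67.9  25.5]
side key [276 296  21  15 124] [284.7 302.2] [ 498.5 -244.    51. ] [[ 498.8 -243.5   50. ]] [42. 36. 10.]
side key [295 314  10   9  51] [299.8 317.8] [ 505.7 -297.2   51.3] [[ 506.3 -296.5   50. ]] [23. 17. 10.]
side key [308 328  18  18 176] [316.4 335.2] [ 512.9 -352.2   52.3] [[ 513.9 -351.2   50. ]] [43. 45. 10.]
scene key [175 199  10   8  45] [178.7 202.1] [ 501.4 -243.    52. ] [[ 498.8 -243.4   50. ]] [36. 30.  9.]
scene key [138 203  14  10  65] [144.5 207.3] [ 520.5 -352.5   50.6] [[ 519.8 -352.7   50. ]] [42. 43. 10.]
scene key [157 202  11   7  34] [161.8 205.2] [ 512.1 -297.6   49.9] [[ 512.2 -297.6   50. ]] [28. 32.  9.]
```

```bash
python3 - <<'E'
from m import *
# foot
for n in('scene','side'):
    c=C[n];p=P[n]
    m=((c[...,2]>4)&(c[...,2]<25)&(abs(c[...,0]-700)<130)&(abs(c[...,1]+50)<120)&(p.min(-1)>150)).astype(np.uint8)
    k,l,st,ce=cv2.connectedComponentsWithStats(m); i=1+st[1:,4].argmax()
    X=c[l==i]; print(n,st[i],np.median(X[:,2]))
    hull=cv2.convexHull(np.argwhere(l==i)[:,::-1].astype(np.int32))[:,0]
    zt=np.median(X[:,2])
    r=cv2.minAreaRect(onplane(n,hull,zt)[:,:2].astype(np.float32)); print(r, cv2.boxPoints(r).round())
# high stuff of the camera
for n in('scene','side'):
    c=C[n];p=P[n]
    m=(c[...,2]>150)&(c[...,2]<420)&(abs(c[...,0]-650)<150)&(abs(c[...,1]+60)<120)
    X=c[m]; q=p[m]
    dark=X[q.max(1)<60]; grey=X[(q.max(1)>=60)]
    print(n,len(dark),dark.mean(0) if len(dark) else 0, np.percentile(dark,[5,95],axis=0).round() if len(dark) else 0)
    for a,b in((150,200),(200,250),(250,300),(300,340),(340,370),(370,400)):
        s=X[(X[:,2]>a)&(X[:,2]<b)]
        if len(s): print(a,b,len(s),s.mean(0).round(1),np.percentile(s,[5,95],axis=0).round()[:,:2].tolist())
# rack + plates
for n in('scene','side'):
    c=C[n];p=P[n]
    m=((c[...,2]>84)&(c[...,2]<125)&(abs(c[...,0]-505)<40)&(abs(c[...,1]-222)<140)&(np.ptp(p,axis=-1)<30)).astype(np.uint8)
    k,l,st,ce=cv2.connectedComponentsWithStats(m)
    for i in range(1,k):
        if st[i,4]>5: print(n,'lug',st[i],c[l==i].mean(0).round(1),np.percentile(c[l==i],[5,95],axis=0).round().tolist())
    m=((c[...,2]>68)&(c[...,2]<84)&(abs(c[...,0]-505)<40)&(abs(c[...,1]-222)<140)&(np.ptp(p,axis=-1)<30)).astype(np.uint8)
    k,l,st,ce=cv2.connectedComponentsWithStats(m)
    for i in range(1,k):
        if st[i,4]>5: print(n,'top',st[i],c[l==i].mean(0).round(1),np.percentile(c[l==i],[5,95],axis=0).round().tolist())
    m=((c[...,2]>30)&(c[...,2]<42)&(abs(c[...,0]-505)<60)&(abs(c[...,1]-222)<160)&(np.ptp(p,axis=-1)<30))
    uv=np.argwhere(m)[:,::-1].astype(float); X=onplane(n,uv,38)
    r=cv2.minAreaRect(X[:,:2].astype(np.float32)); print(n,'rack',r)
E
```

```text
scene [214 238  48  30 923] 14.532448131064712
((716.5521240234375, -54.582862854003906), (141.9633331298828, 124.02864837646484), 89.27417755126953) [[ 654. -125.]
 [ 778. -126.]
 [ 779.   16.]
 [ 655.   17.]]
side [ 283  212   59   44 1333] 15.247278582837907
((712.0949096679688, -55.41938781738281), (143.8744659423828, 122.1093521118164), 88.72921752929688) [[ 649. -126.]
 [ 772. -129.]
 [ 775.   15.]
 [ 653.   18.]]
scene 16 [751.17351703 -20.79809216 345.29321529] [[749. -27. 342.]
 [754. -15. 349.]]
150 200 105 [750.1 -56.  176.7] [[744.0, -65.0], [755.0, -47.0]]
200 250 104 [750.4 -56.7 225.5] [[746.0, -65.0], [755.0, -49.0]]
250 300 118 [750.4 -56.  276. ] [[744.0, -66.0], [755.0, -47.0]]
300 340 135 [758.9 -56.5 325.6] [[750.0, -77.0], [765.0, -36.0]]
340 370 389 [746.7 -52.6 357.5] [[710.0, -80.0], [765.0, -22.0]]
370 400 154 [724.2 -55.1 377.4] [[702.0, -75.0], [752.0, -35.0]]
side 351 [637.8613472  -64.98878818 329.59459261] [[619. -77. 310.]
 [657. -44. 345.]]
150 200 104 [739.4 -59.8 176. ] [[734.0, -65.0], [748.0, -50.0]]
200 250 115 [739.3 -59.7 226.3] [[734.0, -65.0]
[... 761 characters left out ...]
0]]
scene rack ((508.9087219238281, 221.34405517578125), (52.7700080871582, 264.4580383300781), 5.197289943695068)
side lug [188 161   6  11  52] [491.9 318.1 102.6] [[487.0, 310.0, 86.0], [498.0, 332.0, 114.0]]
side lug [202 175   7  13  61] [500.  220.9 103.3] [[496.0, 211.0, 87.0], [506.0, 235.0, 115.0]]
side top [189 169  10  12  45] [493.5 303.1  76.6] [[488.0, 283.0, 70.0], [501.0, 330.0, 82.0]]
side top [201 183  10  11  41] [499.6 218.4  76.4] [[495.0, 201.0, 69.0], [507.0, 247.0, 82.0]]
side top [214 196  11  13  65] [507.4 137.8  76.3] [[502.0, 115.0, 69.0], [513.0, 161.0, 80.0]]
side rack ((499.3329162597656, 220.4189453125), (40.42667007446289, 275.05712890625), 5.08200740814209)
```

Request:
arm_command(
  steps=[
    [0,[-3,2.5,0],0],
    [0,[-3,2.5,0],0],
    [0,[-3,2.5,0],0],
    [0,[-3,2.5,0],0],
    [0,[-3,2.5,0],0],
  ],
  force=20,
)

```text
clock: 0.57
eef_pos: [248.5, 335.7, 205.2]
eef_rot: [-3.142, 0.0, 1.239]
wrist_force: [1.9, 1.5, 0.3]
finger_gap: 63.8
```

Request:
arm_command(
  steps=[
    [0,[-3,2.5,0],0],
    [0,[-3,2.5,0],0],
    [0,[-3,2.5,0],0],
    [0,[-3,2.5,0],0],
    [0,[-3,2.5,0],0],
  ],
)

```text
clock: 0.98
eef_pos: [317.8, 153.2, 205.5]
eef_rot: [3.141, -0.0, 1.239]
wrist_force: [0.8, 0.8, 0.8]
finger_gap: 30.8
```

Request:
arm_command(
  steps=[
    [0,[-3,2.5,0],0],
    [0,[-3,2.5,0],0],
    [0,[-3,2.5,0],0],
    [0,[-3,2.5,0],0],
    [0,[-3,2.5,0],0],
  ],
)

```text
clock: 1.4
eef_pos: [387.3, -29.7, 205.6]
eef_rot: [3.141, -0.0, 1.239]
wrist_force: [-0.6, 1.2, 0.3]
finger_gap: 0.7
```

Request:
arm_command(
  steps=[
    [0,[-3,2.5,0],0],
    [0,[-3,2.5,0],0],
    [0,[-3,2.5,0],0],
    [0,[-3,2.5,0],0],
    [0,[0,0,0],0],
  ],
)

```text
clock: 1.82
eef_pos: [443.5, -178.4, 204.7]
eef_rot: [-3.141, 0.001, 1.235]
wrist_force: [-0.4, 0.7, -0.4]
finger_gap: 0.4
```

```bash
cat >> h.py <<'E'
def go(tgt,yaw=None):
    s=manip.read_state(); R=Ro.from_euler('xyz',s['eef_rot']).as_matrix()
    d=R.T@(np.array(tgt,float)-s['eef_pos'])/10
    print('at',np.round(s['eef_pos'],1),np.round(s['eef_rot'],3),'shift cm',d.round(2),'norm',np.linalg.norm(d).round(1),'F',np.round(s['wrist_force'],1),'gap',round(s['finger_gap'],1),'t',s['clock'])
    if yaw is not None: print('turn',(s['eef_rot'][2]-yaw))
E
python3 - <<'E'
from h import *
snap('wrist','w1')
go([514,-351,100])
E
```

```text
at [ 442.7 -175.9  204.6] [-3.14  -0.     1.236] shift cm [-14.19  12.51  10.44] norm 21.6 F [-0.4 -0.4  1.1] gap 0.7 t 1.8667
```

View pics/w1.png

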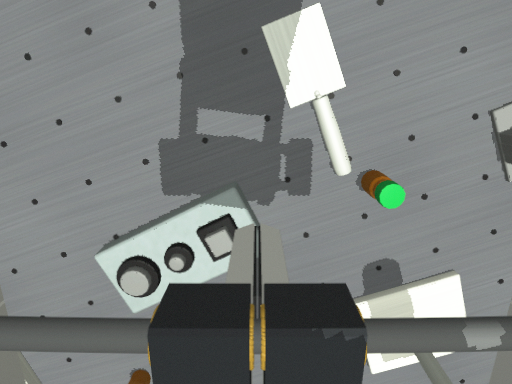

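```bash
python3 - <<'E'
from h import *
z=np.load('pics/w1.npz'); s=dict(eef_pos=z['pos'],eef_rot=z['rot']); c=cloud('wrist',z['d'],s)
p=z['p'].astype(int)
sub=(slice(210,310),slice(90,240))
m=np.zeros(c.shape[:2],np.uint8); m[sub]=((p.min(-1)>110)&(p.max(-1)<195)&(abs(c[...,2]-50)<5))[sub]
k,l,st,ce=cv2.connectedComponentsWithStats(m)
for i in range(1,k):
    if st[i,4]>60: print(st[i],ce[i].round(1),c[l==i].mean(0).round(1),onplane('wrist',[ce[i]],50,s).round(1),np.ptp(c[l==i],axis=0).round(1))
m=np.zeros(c.shape[:2],np.uint8); m[:,340:512]=((p[...,1]>p[...,0]+60))[:,340:512]
E
```

```text
[205 229  27  28 478] [219.4 242.6] [ 499.5 -240.    53.2] [[ 500.7 -240.9   50. ]] [27.4 25.8  4.6]
[169 257  15  14 157] [175.9 263.6] [ 507.4 -294.3   53.1] [[ 508.7 -295.6   50. ]] [16.2 16.3  4.7]
[121 270  28  26 558] [134.1 282.6] [ 514.1 -348.4   53. ] [[ 515.4 -350.2   50. ]] [32.1 31.9  5.2]
```

Request:
arm_command(
  steps=[
    [0,[-2.6,2.3,1.9],0],
    [0,[-2.6,2.3,1.9],0],
    [0,[-2.6,2.3,1.9],0],
    [0,[-2.6,2.3,1.9],0],
    [0,[-2.6,2.3,1.9],0],
  ],
)

```text
clock: 2.28
eef_pos: [509.4, -334.5, 109.5]
eef_rot: [-3.141, -0.0, 1.24]
wrist_force: [0.7, -0.5, 1.4]
finger_gap: 0.3
```

Request:
arm_command(
  steps=[
    [0,[-1.2,1.1,1],0],
    [0,[0,0,0],0],
    [0,[0,0,0],0],
  ],
)

```text
clock: 2.53
eef_pos: [515.2, -348.2, 99.6]
eef_rot: [-3.14, -0.001, 1.239]
wrist_force: [0.2, 1.0, 0.2]
finger_gap: 0.4
```

```bash
python3 -c "
from h import *
go([515,-350,58])"
```

```text
at [ 515.2 -348.2   99.6] [-3.140e+00 -1.000e-03  1.239e+00] shift cm [-0.18  0.05  4.16] norm 4.2 F [0.2 1.  0.2] gap 0.4 t 2.5333
```

Request:
arm_command(
  steps=[
    [0,[-0.2,0,2],0],
    [0,[0,0,2],0],
    [0,[0,0,0.8],0],
    [0,[0,0,0],0],
  ],
)

```text
clock: 2.87
eef_pos: [514.5, -349.3, 51.9]
eef_rot: [-3.14, -0.001, 1.24]
wrist_force: [-1.2, 1.8, 2.2]
finger_gap: 0.4
```

Request:
arm_command(
  steps=[
    [0,[0,0,0.2],0],
    [0,[0,0,0.2],0],
    [0,[0,0,0.2],0],
    [0,[0,0,0],0],
  ],
)

```text
clock: 3.2
eef_pos: [515.5, -350.8, 48.2]
eef_rot: [3.14, 0.0, 1.239]
wrist_force: [-1.7, 5.1, 10.2]
finger_gap: 0.5
```

Request:
arm_command(
  steps=[
    [0,[0,0,0.1],0],
    [0,[0,0,0],0],
    [0,[0,0,0],0],
  ],
)

```text
clock: 3.45
eef_pos: [515.6, -350.8, 48.0]
eef_rot: [3.139, 0.0, 1.239]
wrist_force: [-5.4, 7.5, 18.5]
finger_gap: 0.8
```

```bash
python3 - <<'E'
from h import *
snap('side','s2'); go([515,-350,50])
a=cv2.imread('pics/s2.png'); cv2.imwrite('pics/s2c.png',cv2.resize(a[260:380,230:370],None,fx=5,fy=5))
E
```

```text
at [ 515.6 -350.8   48. ] [3.139 0.    1.239] shift cm [ 0.06 -0.08 -0.2 ] norm 0.2 F [-4.5  7.3 18.3] gap 0.4 t 3.5
```

View pics/s2c.png

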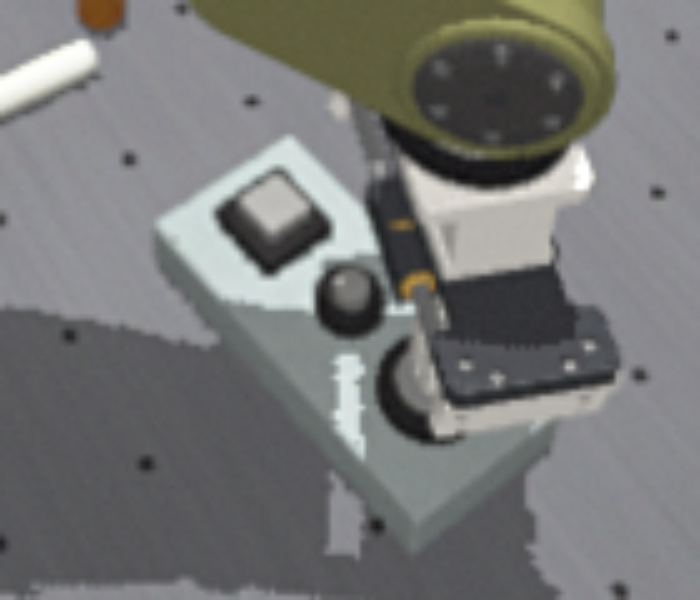

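Request:
arm_command(
  steps=[
    [0,[0,0,-2],0],
    [0,[0,0,-2],0],
    [0,[0,0,0],0],
  ],
)

```text
clock: 3.75
eef_pos: [516.3, -352.0, 89.9]
eef_rot: [3.136, 0.002, 1.239]
wrist_force: [-0.2, 0.5, 0.4]
finger_gap: 0.3
```

```bash
python3 -c "
from h import *
go([508.5,-296,58])"
```

```text
at [ 516.3 -352.    89.9] [3.136e+00 2.000e-03 1.239e+00] shift cm [ 5.05 -2.57  3.16] norm 6.5 F [-0.2  0.5  0.4] gap 0.3 t 3.75
```

Request:
arm_command(
  steps=[
    [0,[2.5,-1.3,0],0],
    [0,[2.5,-1.3,0],0],
    [0,[0,0,1.5],0],
    [0,[0,0,1.3],0],
    [0,[0,0,0],0],
  ],
)

```text
clock: 4.17
eef_pos: [505.6, -294.2, 55.2]
eef_rot: [-3.139, -0.001, 1.239]
wrist_force: [-1.2, 0.7, -1.1]
finger_gap: 0.6
```

```bash
python3 -c "
from h import *
go([508.5,-296,52])"
```

```text
at [ 505.6 -294.2   55.2] [-3.139e+00 -1.000e-03  1.239e+00] shift cm [-0.08  0.34  0.32] norm 0.5 F [-1.2  0.7 -1.1] gap 0.6 t 4.1667
```

Request:
arm_command(
  steps=[
    [0,[-0.1,0.3,0],0],
    [0,[0,0,0.3],0],
    [0,[0,0,0.2],0],
    [0,[0,0,0.3],0],
    [0,[0,0,0],0],
  ],
)

```text
clock: 4.58
eef_pos: [509.3, -297.5, 49.5]
eef_rot: [3.14, 0.0, 1.239]
wrist_force: [2.0, -1.7, 2.9]
finger_gap: 0.5
```

Request:
arm_command(
  steps=[
    [0,[0,0,0.2],0],
    [0,[0,0,0.1],0],
    [0,[0,0,0],0],
  ],
)

```text
clock: 4.83
eef_pos: [509.5, -297.5, 48.0]
eef_rot: [3.14, 0.001, 1.239]
wrist_force: [-3.3, 1.0, 15.3]
finger_gap: 0.1
```

Request:
arm_command(
  steps=[
    [0,[0,0,-2],0],
    [0,[0,0,-4],0],
    [0,[0,0,-4],0],
    [0,[0,0,-4],0],
    [0,[0,0,-3],0],
  ],
)

```text
clock: 5.25
eef_pos: [509.0, -297.0, 219.8]
eef_rot: [3.14, 0.0, 1.239]
wrist_force: [0.1, -0.4, 0.9]
finger_gap: 0.4
```

```bash
python3 -c "
from h import *
snap('side','s3')
go([460,215,210],1.656)"
```

```text
at [ 510.4 -297.9  225.3] [3.133e+00 2.000e-03 1.239e+00] shift cm [ 46.85 -21.48   1.23] norm 51.6 F [ 0.8 -0.3  5.3] gap 0.5 t 5.3
turn -0.4169296618538365
```

View pics/s3.png

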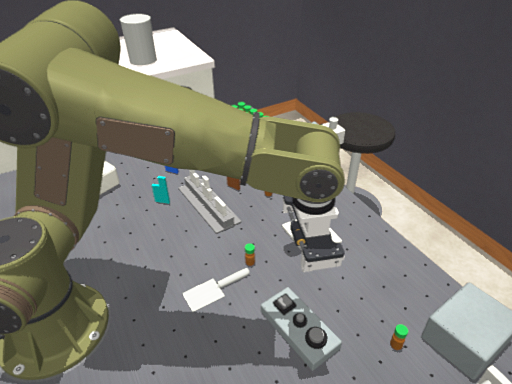

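Request:
arm_command(
  steps=[
    [0,[1.2,-3.3,0.3],0],
    [0,[1.2,-3.3,0],0],
    [0,[1.3,-3.2,0],0],
    [0.45,[3.9,-1.2,0],0],
    [0.45,[3.9,-1.2,0],0],
  ],
)

```text
clock: 5.72
eef_pos: [429.6, -147.7, 213.2]
eef_rot: [-3.141, -0.0, 1.236]
wrist_force: [1.5, 0.7, 0.2]
finger_gap: 10.5
```

Request:
arm_command(
  steps=[
    [0.45,[3.9,-1.2,0],0],
    [0.45,[3.9,-1.2,0],0],
    [0.45,[3.9,-1.2,0],0],
    [0.45,[3.9,-1.2,0],0],
    [0.45,[3.9,-1.2,0],0],
  ],
)

```text
clock: 6.13
eef_pos: [437.2, 57.3, 213.2]
eef_rot: [-3.141, 0.0, 1.239]
wrist_force: [0.6, -0.4, -0.4]
finger_gap: 41.2
```

Request:
arm_command(
  steps=[
    [0.45,[3.9,-1.2,0],0],
    [0.45,[3.9,-1.2,0],0],
    [0.45,[3.9,-1.2,0],0],
    [0.45,[3.9,-1.2,0],0],
    [0.45,[0,0,0],0],
  ],
)

```text
clock: 6.55
eef_pos: [442.4, 223.7, 212.7]
eef_rot: [-3.14, -0.0, 1.244]
wrist_force: [-0.2, -0.6, -1.1]
finger_gap: 42.4
```

Request:
arm_command(
  steps=[
    [0.45,[0,0,0],-0.1],
    [0.45,[0,0,0],-0.1],
    [0.45,[0,0,0],-0.1],
    [0.45,[0,0,0],-0.12],
    [0.45,[0,0,0],0],
  ],
)

```text
clock: 6.97
eef_pos: [443.1, 218.2, 213.0]
eef_rot: [-3.141, 0.0, 1.665]
wrist_force: [-0.2, -0.5, -0.4]
finger_gap: 42.6
```

```bash
python3 -c "
from h import *
snap('wrist','w4')
go([503,221,205],1.656)"
```

```text
at [443.2 218.2 213.1] [-3.141  0.     1.657] shift cm [-0.24  5.99  0.8 ] norm 6.0 F [ 0.3  0.2 -0.6] gap 41.7 t 7.0167
turn 0.0010626855797435386
```

View pics/w4.png

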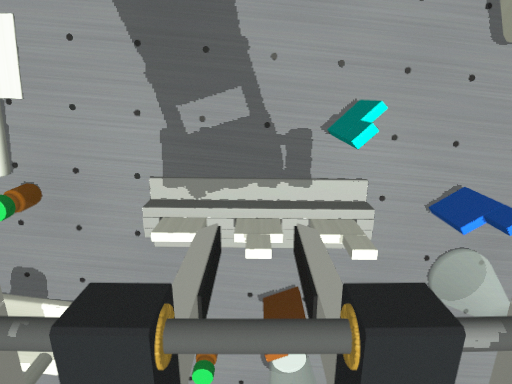

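```bash
python3 - <<'E'
from h import *
z=np.load('pics/w4.npz'); s=dict(eef_pos=z['pos'],eef_rot=z['rot']); c=cloud('wrist',z['d'],s)
p=z['p'].astype(int)
for (lo,hi) in((105,125),(70,88),(30,45)):
    m=np.zeros(c.shape[:2],np.uint8); m[170:262,140:380]=((np.ptp(p,axis=-1)<30)&(c[...,2]>lo)&(c[...,2]<hi)&(abs(c[...,0]-503)<60))[170:262,140:380]
    k,l,st,ce=cv2.connectedComponentsWithStats(m)
    for i in range(1,k):
        if st[i,4]>40:
            X=c[l==i]; zz=X[:,2].mean(); r=cv2.minAreaRect(X[:,:2].astype(np.float32)); print(lo,st[i],X.mean(0).round(1),[np.round(q,1) for q in r])
E
python3 - <<'E'
import cv2
a=cv2.imread('pics/w4.png'); cv2.imwrite('pics/w4c.png',cv2.resize(a[170:270,130:390],None,fx=3,fy=3,interpolation=cv2.INTER_CUBIC))
E
```

```text
105 [245 245  26  14 337] [502.4 224.5 111.4] [array([503.3, 224.6]), array([10.6, 23.2]), np.float64(5.4)]
105 [349 246  29  14 350] [494.4 321.7 111.3] [array([495.3, 322.6]), array([10.2, 24.4]), np.float64(4.6)]
70 [151 230  46  12 500] [509.6 137.9  76.5] [array([510.4, 138.9]), array([10.6, 46.4]), np.float64(5.1)]
70 [233 231  50  12 463] [501.  224.5  77.4] [array([503.2, 224.8]), array([10.9, 50.1]), np.float64(5.4)]
70 [318 231  51  16 442] [494.1 308.7  77.8] [array([496.4, 310.9]), array([11.2, 48.1]), np.float64(5.4)]
30 [ 142  205  233   35 4489] [495.6 223.6  37.1] [array([503.4, 225.4]), array([ 37.9, 262.5]), np.float64(4.8)]
```

View pics/w4c.png

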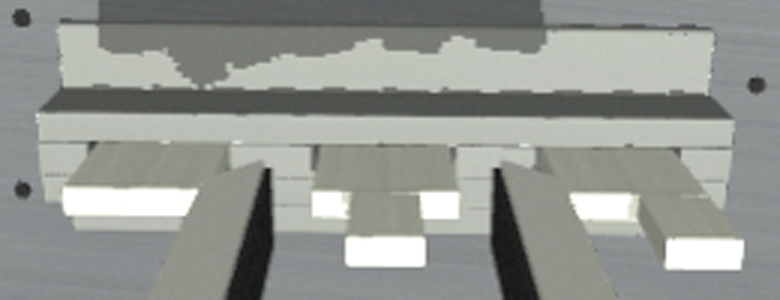

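Request:
arm_command(
  steps=[
    [0.45,[0,3,0],0],
    [0.45,[0.1,3,0],0],
    [0.45,[0,0,4],0],
    [0.45,[0,0,4],0],
    [0.45,[0,0,0],0],
  ],
)

```text
clock: 7.43
eef_pos: [500.0, 223.3, 126.3]
eef_rot: [-3.131, 0.003, 1.654]
wrist_force: [-0.5, -0.2, -1.5]
finger_gap: 42.2
```

```bash
python3 -c "
from h import *
go([503,224,84],1.660)"
```

```text
at [500.  223.3 126.3] [-3.131e+00  3.000e-03  1.654e+00] shift cm [0.06 0.35 4.23] norm 4.2 F [-0.5 -0.2 -1.5] gap 42.2 t 7.4333
turn -0.005709105317212471
```

Request:
arm_command(
  steps=[
    [0.45,[0.1,0.3,0],0],
    [0.45,[0,0,2],0],
    [0.45,[0,0,2],0],
    [0.45,[0,0,0],0],
    [0.45,[0,0,0],0],
  ],
)

```text
clock: 7.85
eef_pos: [506.6, 226.3, 95.5]
eef_rot: [3.14, -0.0, 1.658]
wrist_force: [0.7, -0.5, 0.9]
finger_gap: 42.2
```

```bash
python3 -c "
from h import *
go([503,224,84],1.660); snap('side','s5');snap('scene','c5')
a=cv2.imread('pics/s5.png')[130:240,150:270]; b=cv2.imread('pics/c5.png')[140:240,260:400]
cv2.imwrite('pics/x5.png',np.hstack([cv2.resize(a,(390,360)),cv2.resize(b,(400,360))]))"
```

```text
at [506.6 226.3  95.5] [ 3.14  -0.     1.658] shift cm [-0.2  -0.38  1.15] norm 1.2 F [ 0.7 -0.5  0.9] gap 42.2 t 7.85
turn -0.002186915590998595
```

View pics/x5.png

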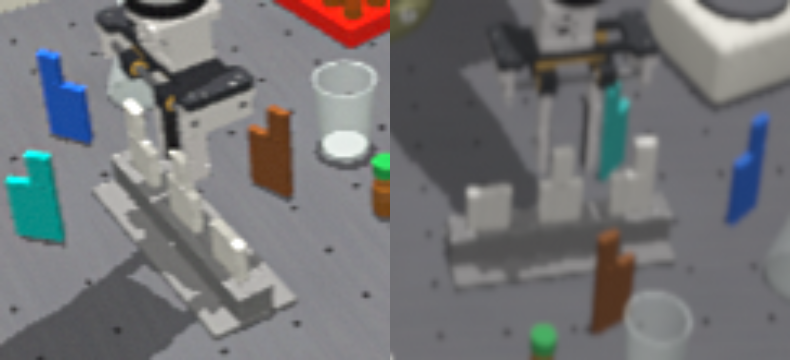

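Request:
arm_command(
  steps=[
    [0.45,[-0.2,-0.4,0.6],0],
    [0.45,[0,0,0.5],0],
    [0.45,[0,0,0],0],
    [0.45,[0,0,0],0],
  ],
)

```text
clock: 8.28
eef_pos: [502.0, 223.6, 82.4]
eef_rot: [-3.141, 0.0, 1.659]
wrist_force: [0.3, 0.6, -0.8]
finger_gap: 42.2
```

```bash
python3 -c "
from h import *
go([503,224,84],1.660)"
```

```text
at [502.  223.6  82.4] [-3.141  0.     1.659] shift cm [ 0.03  0.1  -0.16] norm 0.2 F [ 0.3  0.6 -0.8] gap 42.2 t 8.2833
turn -0.0011699447335988822
```

Request:
arm_command(
  steps=[
    [0.45,[0,0.1,-0.3],0],
    [0.2,[0,0,0],0],
    [0.1,[0,0,0],0],
    [0.1,[0,0,0],0],
    [0.1,[0,0,0],0],
  ],
  force=20,
)

```text
clock: 8.7
eef_pos: [503.1, 223.8, 85.4]
eef_rot: [-3.142, 0.0, 1.659]
wrist_force: [-0.7, 1.1, 0.2]
finger_gap: 23.9
```

Request:
arm_command(
  steps=[
    [0.1,[0,0,0],0],
    [0.1,[0,0,0],0],
    [0.1,[0,0,-1],0],
    [0.1,[0,0,-1],0],
  ],
)

```text
clock: 9.03
eef_pos: [502.9, 223.7, 105.9]
eef_rot: [-3.14, 0.0, 1.659]
wrist_force: [0.6, 0.3, -1.2]
finger_gap: 23.7
```

Request:
arm_command(
  steps=[
    [0.1,[0,0,-2],0],
    [0.1,[0,0,-2],0],
    [0.1,[0,0,-2],0],
    [0.1,[0,0,0],0],
    [0.1,[0,0,0],0],
  ],
)

```text
clock: 9.45
eef_pos: [503.5, 223.9, 166.7]
eef_rot: [3.139, -0.001, 1.659]
wrist_force: [0.1, 0.2, -1.2]
finger_gap: 24.0
```

```bash
python3 - <<'E'
from m import *
go([550,228,139],1.66)
for n in C:
    c=C[n];p=P[n]
    m=((c[...,2]>8)&(c[...,2]<200)&(abs(c[...,0]-610)<80)&(abs(c[...,1]-240)<130)).astype(np.uint8)
    k,l,st,ce=cv2.connectedComponentsWithStats(m)
    for i in range(1,k):
        if st[i,4]>20: print(n,st[i],np.percentile(c[l==i],[3,97],axis=0).round().tolist())
snap('side','s6');snap('scene','c6')
a=cv2.imread('pics/s6.png')[100:240,150:270]; b=cv2.imread('pics/c6.png')[120:240,260:400]
cv2.imwrite('pics/x6.png',np.hstack([cv2.resize(a,(390,460)),cv2.resize(b,(400,360)).copy() if 0 else cv2.resize(b,(400,460))]))
E
```

```text
at [503.5 223.9 166.7] [ 3.139e+00 -1.000e-03  1.659e+00] shift cm [-0.    4.66  2.78] norm 5.4 F [ 0.1  0.2 -1.2] gap 24.0 t 9.45
turn -0.0010046539216637118
scene [326 203  22  28 313] [[547.0, 240.0, 10.0], [632.0, 286.0, 105.0]]
scene [290 211  36   8 100] [[531.0, 126.0, 8.0], [554.0, 234.0, 15.0]]
scene [345 221  13  14 108] [[682.0, 272.0, 45.0], [690.0, 302.0, 93.0]]
side [246 154   6  23  86] [[682.0, 270.0, 13.0], [690.0, 299.0, 92.0]]
side [226 162  14  27 281] [[600.0, 243.0, 10.0], [629.0, 286.0, 106.0]]
side [264 178   4  18  45] [[684.0, 164.0, 10.0], [690.0, 181.0, 67.0]]
side [225 205  14  15  51] [[540.0, 113.0, 8.0], [554.0, 179.0, 13.0]]
```

View pics/x6.png

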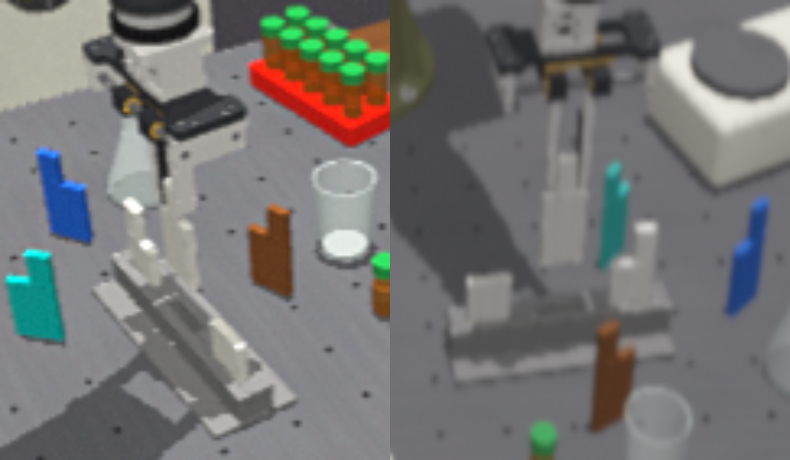

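Request:
arm_command(
  steps=[
    [0.1,[0,1.7,0],0],
    [0.1,[0,1.8,0],0],
    [0.1,[0,0,2],0],
    [0.1,[0,0,2],0],
    [0.1,[0,0,0],0],
  ],
)

```text
clock: 9.97
eef_pos: [536.0, 226.1, 120.5]
eef_rot: [-3.134, 0.002, 1.659]
wrist_force: [-0.3, -0.9, -2.5]
finger_gap: 23.8
```

```bash
python3 -c "
from h import *
go([538,226,95],1.660)"
```

```text
at [536.  226.1 120.5] [-3.134e+00  2.000e-03  1.659e+00] shift cm [-0.02  0.22  2.55] norm 2.6 F [-0.3 -0.9 -2.5] gap 23.8 t 9.9667
turn -0.0012006692996513468
```

Request:
arm_command(
  steps=[
    [0.1,[0,0.1,0],0],
    [0.1,[0,0,1],0],
    [0.1,[0,0,1],0],
    [0.1,[0,0,0],0],
    [0.1,[0,0,0],0],
  ],
)

```text
clock: 10.38
eef_pos: [538.7, 226.9, 105.1]
eef_rot: [-3.141, 0.0, 1.659]
wrist_force: [0.5, -0.0, -1.2]
finger_gap: 23.8
```

```bash
python3 -c "
from h import *
go([538,226,95],1.660)
snap('side','s7');snap('scene','c7')
a=cv2.imread('pics/s7.png')[100:240,150:270]; b=cv2.imread('pics/c7.png')[120:240,260:400]
cv2.imwrite('pics/x7.png',np.hstack([cv2.resize(a,(390,460)),cv2.resize(b,(400,460))]))"
```

```text
at [538.7 226.9 105.1] [-3.141  0.     1.659] shift cm [-0.08 -0.08  1.01] norm 1.0 F [ 0.5 -0.  -1.2] gap 23.8 t 10.3833
turn -0.000989290268691878
```

View pics/x7.png

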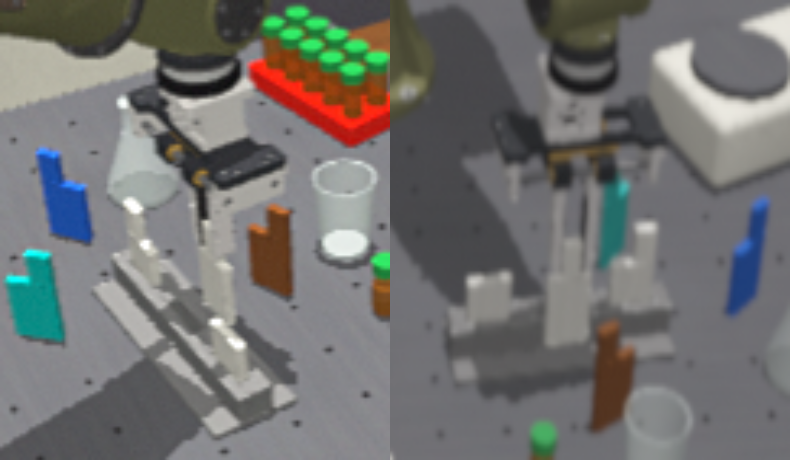

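Plate is in front of the rack's +x face, gripped by the lug edges; now 1 cm down and pivot it by drawing the gripper towards -x, with the rack's edge holding the lower body.

Request:
arm_command(
  steps=[
    [0.1,[0,0,0.9],0],
    [0.1,[0,-0.5,0],0],
    [0.1,[0,-0.5,0],0],
    [0.1,[0,-0.5,0],0],
    [0.1,[0,0,0],0],
  ],
  force=12,
)

```text
clock: 10.9
eef_pos: [523.3, 225.7, 96.7]
eef_rot: [3.141, -0.0, 1.659]
wrist_force: [-0.9, 0.4, -0.6]
finger_gap: 23.8
```

Request:
arm_command(
  steps=[
    [0.1,[0,-0.5,0],0],
    [0.1,[0,-0.5,0],0],
    [0.1,[0,0,0],0],
  ],
)

```text
clock: 11.15
eef_pos: [513.5, 224.7, 96.7]
eef_rot: [3.141, -0.0, 1.659]
wrist_force: [-0.0, 0.6, -1.2]
finger_gap: 24.0
```

```bash
python3 -c "
from h import *
go([484,223,95],1.660)
snap('side','s8');snap('scene','c8')
a=cv2.imread('pics/s8.png')[100:240,150:270]; b=cv2.imread('pics/c8.png')[120:240,260:400]
cv2.imwrite('pics/x8.png',np.hstack([cv2.resize(a,(390,460)),cv2.resize(b,(400,460))]))"
```

```text
at [513.5 224.7  96.7] [ 3.141 -0.     1.659] shift cm [ 0.09 -2.95  0.17] norm 3.0 F [-0.   0.6 -1.2] gap 24.0 t 11.15
turn -0.000805046803294962
```

View pics/x8.png

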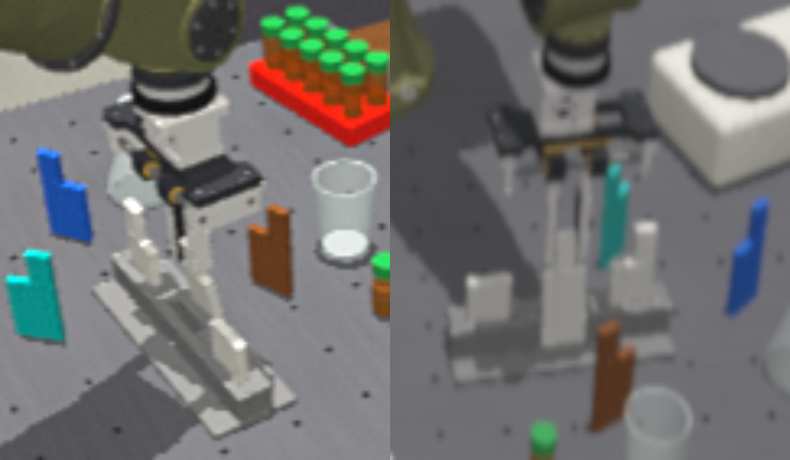

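Request:
arm_command(
  steps=[
    [0.1,[0,-0.6,0],0],
    [0.1,[0,-0.6,0],0],
    [0.1,[0,-0.6,0],0],
    [0.1,[0,-0.6,0],0],
    [0.1,[0,-0.6,0],0],
  ],
)

```text
clock: 11.67
eef_pos: [483.6, 222.0, 96.5]
eef_rot: [3.141, -0.0, 1.659]
wrist_force: [2.6, -0.4, -0.9]
finger_gap: 23.5
```

Request:
arm_command(
  steps=[
    [0.1,[0,0,0],0],
    [0.1,[0,0,0],0],
    [0.1,[0,0,0],0],
  ],
  force=40,
)

```text
clock: 11.92
eef_pos: [484.1, 222.1, 96.5]
eef_rot: [-3.141, -0.0, 1.659]
wrist_force: [-0.8, -0.2, -1.1]
finger_gap: 23.4
```

Request:
arm_command(
  steps=[
    [0.1,[0,0,-2],0],
    [0.1,[0,0,-3],0],
    [0.1,[0,0,-3],0],
    [0.1,[0,0,-3],0],
    [0.1,[0,0,-2],0],
  ],
)

```text
clock: 12.33
eef_pos: [484.5, 222.2, 229.2]
eef_rot: [3.14, -0.001, 1.659]
wrist_force: [0.4, 0.2, -0.5]
finger_gap: 23.2
```

```bash
python3 -c "
from h import *
go([484,223,240],1.660)
snap('side','s9');snap('scene','c9'); snap('wrist','w9')
a=cv2.imread('pics/s9.png')[60:240,130:270]; b=cv2.imread('pics/c9.png')[80:240,250:400]
cv2.imwrite('pics/x9.png',np.hstack([cv2.resize(a,(390,500)),cv2.resize(b,(400,500))]))"
```

```text
at [484.5 222.2 229.2] [ 3.140e+00 -1.000e-03  1.659e+00] shift cm [ 0.08 -0.04 -1.08] norm 1.1 F [ 0.4  0.2 -0.5] gap 23.2 t 12.3333
turn -0.0010714749966314052
```

View pics/x9.png

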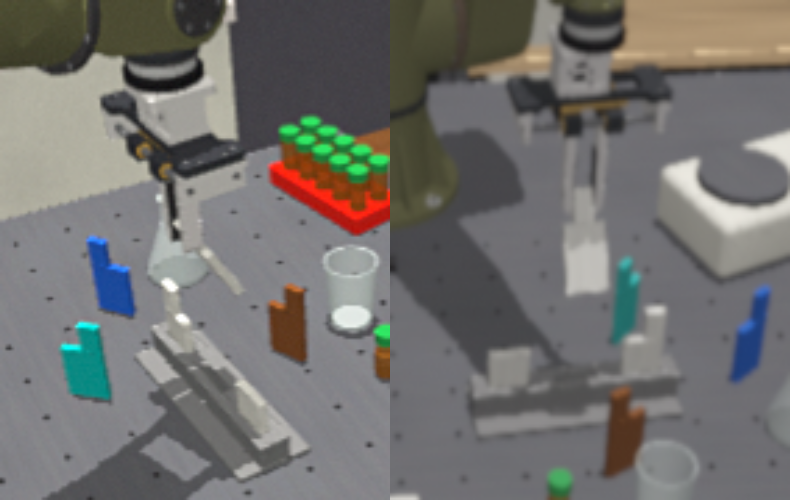

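View pics/w9.png

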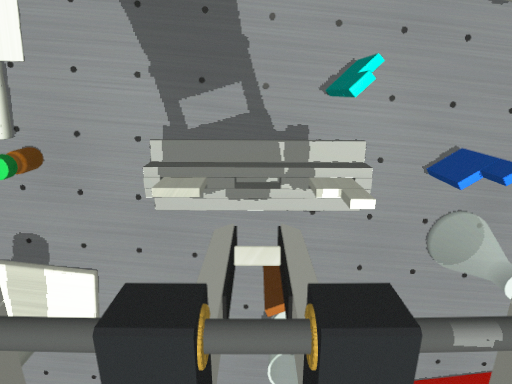

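```bash
cat > pl.py <<'E'
from h import *
import sys
tag=sys.argv[1]
for n in('scene','side'):
    z=np.load(f'pics/{n[0] if n=="side" else "c"}{tag}.npz'); c=cloud(n,z['d']); p=z['p'].astype(int); pos=z['pos']
    yaw=z['rot'][2]; R=Ro.from_euler('xyz',z['rot']).as_matrix()
    q=(c-pos)@R  # tool frame
    m=(abs(q[...,0])<24)&(q[...,2]>8)&(q[...,2]<85)&(q[...,1]>-25)&(q[...,1]<75)
    m=cv2.erode(m.astype(np.uint8),np.ones((3,3)))>0
    X=q[m]; print(n,m.sum(), X.mean(0).round(1) if len(X) else '')
    if len(X)<15: continue
    for _ in range(3):
        mu=np.median(X,0); U,S,V=np.linalg.svd(X-X.mean(0)); nn=V[2]; e=(X-X.mean(0))@nn; X=X[abs(e)<max(3,1.5*e.std())]
    nn=nn*np.sign(nn[1]); print(' normal tool',nn.round(3),'tilt deg',np.degrees(np.arctan2(-nn[2],nn[1])).round(1),'yaw',np.degrees(np.arctan2(nn[0],nn[1])).round(1),'rms',e.std().round(2),len(X))
    ctr=X.mean(0); print(' ctr',ctr.round(1),'plane y at z=-19:', (ctr[1]-nn[2]/nn[1]*(-19-ctr[2])).round(1), 'extent', np.percentile(X,[2,98],axis=0).round(1).tolist())
E
python3 pl.py 9
```

```text
scene 208 [-0.8 35.1 36.2]
 normal tool [ 0.035  0.883 -0.468] tilt deg 27.9 yaw 2.3 rms 1.93 135
 ctr [-1.  34.7 36.8] plane y at z=-19: 5.2 extent [[-19.1, 22.2, 14.4], [18.5, 46.7, 59.3]]
side 0
```

Request:
arm_command(
  steps=[
    [0.1,[0,0,-1],0.05],
    [0.1,[-1.5,0,-1],0.05],
    [0.1,[-2.5,0,-1],0],
    [0.1,[-2.7,0,-0.5],0],
    [0.1,[-2.7,0,-0.5],0],
  ],
)

```text
clock: 12.9
eef_pos: [483.3, 127.2, 264.9]
eef_rot: [-3.139, 0.0, 1.56]
wrist_force: [0.7, 1.0, -1.0]
finger_gap: 23.6
```

Request:
arm_command(
  steps=[
    [0.1,[-2.7,0,0],0],
    [0.1,[-2.7,0,0],0],
    [0.1,[-2.7,0,0],0],
    [0.1,[-2.7,0,0],0],
    [0.1,[-1.5,0,0],0],
  ],
)

```text
clock: 13.32
eef_pos: [481.7, 2.9, 264.5]
eef_rot: [-3.138, 0.0, 1.558]
wrist_force: [1.3, 0.2, -1.2]
finger_gap: 23.8
```

```bash
python3 -c "
from h import *
go([486.5,-51.5,275],1.555)"
```

```text
at [481.7   2.9 264.5] [-3.138  0.     1.558] shift cm [-5.44  0.55 -1.05] norm 5.6 F [ 1.3  0.2 -1.2] gap 23.8 t 13.3167
turn 0.0027339115807714087
```

Request:
arm_command(
  steps=[
    [0.1,[-2,0.2,-0.4],0],
    [0.1,[-2,0.2,-0.4],0],
    [0.1,[-1,0.1,-0.2],0],
    [0.1,[0,0,0],0],
    [0.1,[0,0,0],0],
  ],
)

```text
clock: 13.73
eef_pos: [486.6, -44.7, 275.4]
eef_rot: [-3.14, -0.0, 1.558]
wrist_force: [0.2, 0.2, -0.9]
finger_gap: 23.3
```

```bash
python3 -c "
from h import *
go([486.5,-51.5,275],1.555)
snap('side','s10');snap('scene','c10')
a=cv2.imread('pics/s10.png')[60:330,150:400]; b=cv2.imread('pics/c10.png')[60:280,120:320]
cv2.imwrite('pics/x10.png',np.hstack([cv2.resize(a,(400,430)),cv2.resize(b,(390,430))]))"; python3 pl.py 10
```

```text
at [486.6 -44.7 275.4] [-3.14  -0.     1.558] shift cm [-0.68 -0.    0.04] norm 0.7 F [ 0.2  0.2 -0.9] gap 23.3 t 13.7333
turn 0.0032136672220752782
scene 0 
side 0
```

View pics/x10.png

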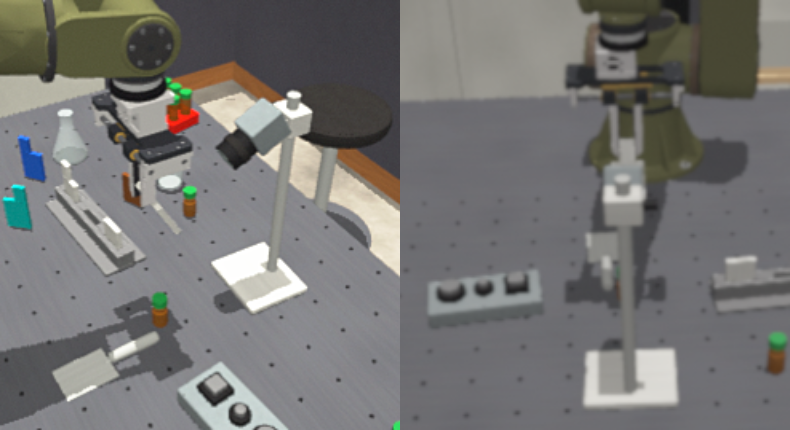

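```bash
python3 - <<'E'
from h import *
a=cv2.imread('pics/s10.png')[110:220,220:350]
cv2.imwrite('pics/x11.png',cv2.resize(a,None,fx=6,fy=5.4,interpolation=cv2.INTER_CUBIC))
z=np.load('pics/s10.npz'); c=cloud('side',z['d']); p=z['p'].astype(int); R=Ro.from_euler('xyz',z['rot']).as_matrix(); q=(c-z['pos'])@R
m=(abs(q[...,0])<45)&(q[...,2]>-30)&(q[...,2]<90)&(q[...,1]>-40)&(q[...,1]<90)&(p.min(-1)>100)
mm=m.astype(np.uint8); k,l,st,ce=cv2.connectedComponentsWithStats(mm); i=1+st[1:,4].argmax(); print(st[i],q[l==i].mean(0),np.percentile(q[l==i],[3,97],axis=0).round())
# expected plate outline centre/lens in side image for the model
pc=np.array([514.7,-51.5,240]); print('focus px',proj('side',pc), 'scene',proj('scene',pc),'glass',proj('side',[627.3,-53.5,305]))
for t in(28,30):
    ax=R@np.array([0,np.sin(np.radians(t)),np.cos(np.radians(t))]); ex=R[:,0]; g=z['pos']-19*R[:,2]
    pts=[g+ax*L+ex*w for L,w in((60,-25),(25,-25),(95,-25),(95,25),(25,25),(60,25),(60,0))]
    print(t,proj('side',pts).round(1).tolist())
E
```

```text
[238 180  24  27 166] [-22.40612143  14.79091996   9.23058543] [[-26. -11. -28.]
 [-11.  44.  61.]]
focus px [[250.83408903 194.81771418]] scene [[234.90556542 153.07904158]] glass [[291.25743666 160.13141541]]
28 [[254.4, 198.7], [248.1, 190.9], [260.4, 206.1], [250.9, 194.7], [238.6, 179.5], [244.9, 187.3], [249.6, 192.9]]
30 [[255.1, 198.2], [248.4, 190.7], [261.4, 205.2], [251.8, 193.9], [238.9, 179.3], [245.5, 186.8], [250.2, 192.4]]
```

View pics/x11.png

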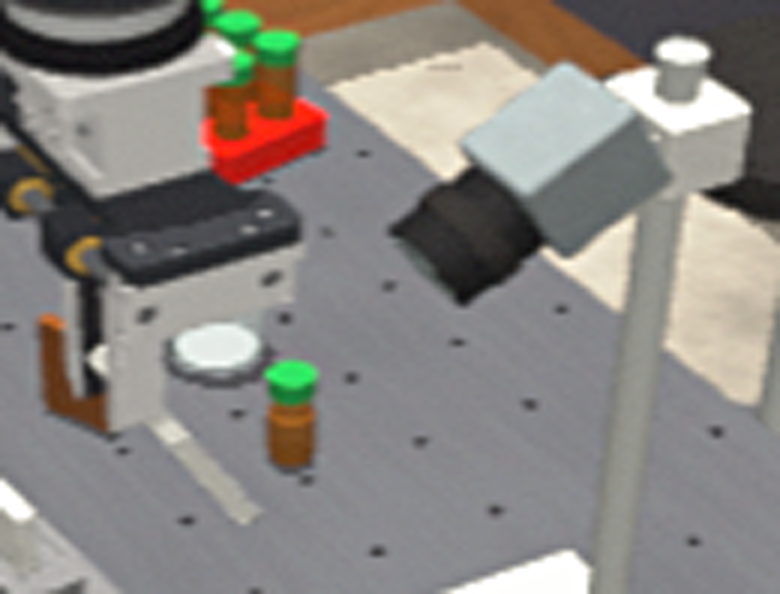

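Request:
arm_command(
  steps=[
    [0.1,[-0.6,0,0],0],
    [0.1,[0,0,0],0],
    [0.1,[0,0,0],0],
    [0.1,[0,0,0],0],
    [0.1,[0,0,0],0],
  ],
)

```text
clock: 14.25
eef_pos: [486.7, -50.8, 276.5]
eef_rot: [3.142, -0.0, 1.559]
wrist_force: [-0.3, 0.6, -1.2]
finger_gap: 23.3
```

```bash
python3 - <<'E'
from h import *
go([486.5,-51.5,275],1.555)
snap('side','s12'); snap('scene','c12'); snap('wrist','w12'); s=manip.read_state(); print(np.abs(s['qd']).max(), s['eef_pos'])
a=cv2.imread('pics/s12.png'); b=cv2.imread('pics/c12.png')
cv2.imwrite('pics/x12.png',np.hstack([cv2.resize(a[90:330,160:400],(400,400)),cv2.resize(b[130:290,120:400],(400,400))]))
z=np.load('pics/s12.npz'); R=Ro.from_euler('xyz',z['rot']).as_matrix(); t=30
ax=R@np.array([0,np.sin(np.radians(t)),np.cos(np.radians(t))]); ex=R[:,0]; g=z['pos']-19*R[:,2]
print('plate centre',g+60*ax, proj('side',[g+ax*25-ex*25,g+ax*95-ex*25]))
E
```

```text
at [486.7 -50.8 276.5] [ 3.142 -0.     1.559] shift cm [-0.07 -0.02  0.15] norm 0.2 F [-0.3  0.6 -1.2] gap 23.3 t 14.25
turn 0.00415891248289002
0.0016326513523268436 [486.72691205 -50.83998184 276.46367228]
plate centre [516.71085805 -51.1235667  243.49235742] [[249.71513136 191.74013597]
 [262.69030559 206.28363923]]
```

View pics/x12.png

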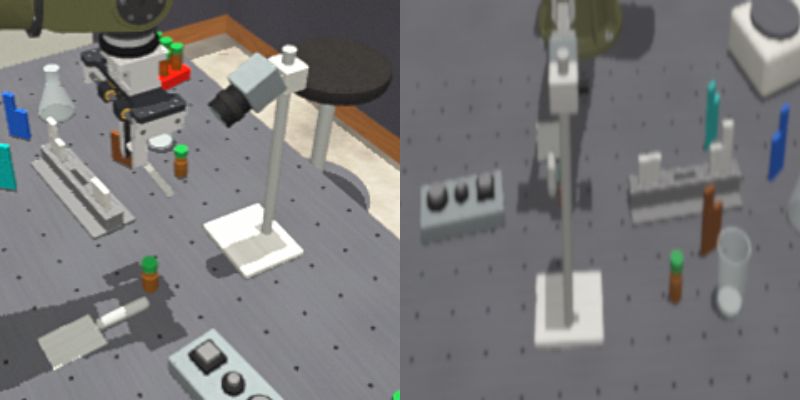

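View pics/w12.png

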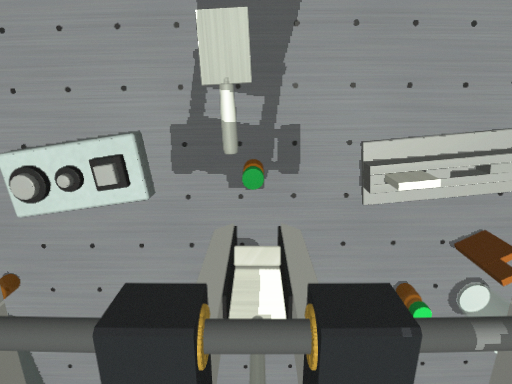

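```bash
python3 -c "
from h import *
s=manip.read_state(); print(s['clock'],s['eef_pos'],s['finger_gap'])
print(manip.sign_off())"
```

```text
14.4 [486.72691205 -50.83998184 276.46367228] 23.64945031555541
the job is handed in; nothing more can be done
None
```

I pressed both keys, took the centre-lug plate out of the rack, and handed the job in at 14.4 s of the 51 s with the plate held in front of the camera. No verdict was reported.

- **Keys:** I pressed the large key to its stop (about 18 N), let it up, then pressed the small key to its stop (about 15 N). A picture afterwards showed all three keys up. I never touched the square key.
- **Plate:** I gripped the centre-lug plate by the narrow sides of its lug and lifted it clear of the rack. The arm's moves cannot tilt the tool, so I tilted the plate about 30° in a light grip by drawing it against the rack's edge. I then tightened the grip to 40 N and carried it to the sharp point.

**Last checks:**
- **Position:** the plate's middle comes out at about (517, -51, 243) mm, against an estimated sharp point of (515, -52, 240) mm. That is about 4 mm off, with 18 mm allowed.
- **Tilt:** a plane fit to the scene camera's depth gave about 28°, taken just after the tilt and before the carry. The plate's edge in the side view at the sharp point fits about 29–30°.
- **Everything else:** the arm was still. In the last pictures nothing touched the camera, and the two other plates, the glassware, the vials in view and the spatula stood where they were.

**Checks that disagreed or failed:**
- **Height reading:** the arm's height seems to read 2 to 4 mm high; the keys bottomed at 48 mm where 44 mm was expected. I left it uncorrected because it is well inside the tolerance.
- **Final plane fit:** the same depth fit at the sharp point gave no result because the stand blocked the scene view, so the final tilt rests on the side view alone.

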